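Rake the polishing sticks into a row beside the pad tray

ROBOT

A 7-joint arm with a two-finger parallel gripper is mounted at the origin on the work surface. World frame = base frame: x ahead of the robot, y to its left, z up, the work surface at z = 0. Lengths are in m, angles in rad, forces in N, time in s.
With the tool pointing down it reaches from about 0.4 to 0.85 m from the base axis. Payload 10.4 kg.
Tool frame: the origin (TCP) lies between the finger pads; the fingertips stand tcp_to_tips ahead of it and the grasp point (between the pads) lies 8 mm behind it (tcp_to_tips is the distance from the TCP to the fingertips, in m); z points along the fingers, y is the line along which they close (so a half turn about z gives the same grasp; the last joint's range is limited). The gripper opens to 85 mm and grips with 20 to 120 N. Pads are 22 mm wide; open, the fingers measure 114 mm over their backs; the gripper's body (76 mm by 85 mm) begins 54 mm behind the grasp point. The pads swing forward as they close: fully open they stand 13 mm farther back than shut.
Start: joints at [1.278, 0.332, -0.065, 1.46, 0.022, 1.35, -0.088], TCP at [0.167, -0.602, 0.242] pointing down, gripper open.
Joint ranges: [-2.6, 2.6], [-0.5, 2.12], [-1.47, 1.34], [0.16, 2.42], [-1.27, 4.41], [0.06, 2.06], [-2.6, 2.6]. Speed limits (rad/s): [2.22, 2.22, 2.79, 2.79, 3.14, 3.14, 3.14].

INTERFACE

Orientations are given as a unit quaternion [x, y, z, w].
In Python, from workcell import * gives the robot as it stands.
- The arm moves only by the tool apply_moves, never from a script. Its argument "rows" is a list of rows, each an object of numbers: "x", "y", "z": the shift along the tool's x, y, z in mm; "ax", "ay", "az": the turn, a rotation vector about the tool's x, y, z in degrees; "gripper": the closure, from 0 (fully open) to 1 (shut). A call has 1 to 5 rows; each row shifts and turns the commanded pose from where the row before left it, along the tool's axes as they then stand; what a row does not reach is not made up. A row lasts 1/12 s, in which the tool goes at most 41.7 mm and 7.16 degrees, less where a joint would pass 70% of its speed; a pose out of reach is approached as far as the arm can. A call with a gripper value outside its range is refused whole. The fingers move at their own pace and stop on an object; "newtons" is the grip in N (left out, the last holds). Time passes only in rows, so rows that do not move let the fingers close. It gives the time, the measured TCP pose, the force, the opening and the grip force at its end, in the units of the state.
- get_obs(): the state, without advancing time (a new reading comes with each control period).
- camera(name): name is "scene" or "top" or "wrist"; returns a dict with "color" (480x640x3 uint8, red, green, blue), "fov_y" (degrees; the focal length in pixels is half the picture's height over the tangent of half this angle, whatever the lens; pixels are square), "cx", "cy" (the principal point, pixels), "rvec" (rotation vector, rad) and "tvec" (3), from world to camera coordinates, as OpenCV has them. Camera axes: x right, y down, z forward; pixel columns grow to the right and rows downward; lengths in m; the calibration is good to about 2 mm. The wrist camera is an equidistant fisheye: a pixel r from the principal point sees the ray r / f radians off the axis. A picture is of the moment at which its call begins. There is no depth.
- hand_in(): hands the job in; it is judged then, once.
The state is a dict: "clock": time; "joint_pos": joint angles; "joint_velocities": joint speeds; "tau": joint torques, N m; "position": TCP position; "ee_rot": TCP orientation; "ft_force": force on the tool from outside, world axes, zero at the start; "torque": the same for the moment, N m; "grip_width": opening from 0.0 (shut) to 1.0 (fully open); "grasp_force": force on a finger pad.
Only numpy, scipy, OpenCV 4.12 (cv2) and the standard library are available. Lean on these libraries where they do the work, as an engineer would, in place of code of your own. Each camera call takes 0.05 s, during which the arm holds its last target. There are 200 camera calls.

TASK

Draw the small rake out from under the magnifier by its orange tail, stand it on the open mat and let go, then take it again by its upright red handle. With it comb the four scattered white polishing sticks into one tight side-by-side row lying flat along the tray wall that has the yellow marks, all between the two marks; touch the sticks with the rake only, and leave the magnifier and everything else where it is. Finish with the rake standing upright on the mat, let go, at least a hand's breadth (100 mm) clear of the row.

Things in the scene. Friction and masses are not known exactly. Their poses are not given: they have to be found in the camera images.
- rake_foot (a point): Rake: point on the mat under the middle of the tines' front face. x = the way it combs, y along the tines, z up. Nine steel tines fill x -7 to 0, y -56.5 to +56.5 mm (6 mm gaps); at each end an ear 12 mm tall reaches forward to x = +9 (100 mm clear between the ears). Two rear feet, 9 mm square, at x = -22.5, y = +-20. Cross bar at z 22 to 32 over x -27 to 0.
- rake: The whole rake, 155 g (may vary by a fifth), stands by itself on tines and rear feet; origin and axes as point rake_foot. Centre of mass near x = -13, z = 35 mm.
- rake_grip: The rake's upright red handle, 22 x 22 mm square, 70 mm tall; origin at its centre, at rake x = -11 mm, 67 mm above the tine tips (it spans 32 to 102 mm up). Axes as the rake's; rigid with it. At the start the magnifier head just above blocks it from above.
- rake_tail: The rake's level orange tail bar, 105 mm long (along x), 14 mm wide (y), 12 mm thick; origin at its centre, rake x = -76.5, 36 mm above the tine tips; it ends at rake x = -129 and its underside is 30 mm up. Axes as the rake's. Rigid with the rake. At the start its rear half sticks out from under the magnifier.
- lens (a point): Centre of the lighted magnifier head: a level white ring with glass, 122 mm across, 118 to 144 mm above the mat. Its x axis points away from the parked rake's tail (the rake is drawn out towards -x, within 0.12 rad). The bent arm and round foot are on its +x +y side. Fixed; not to be knocked.
- tray_row (a point): Grey plastic pad tray, fixed, 200 mm long, 100 mm deep, 28 mm tall. This point: foot of the middle of the outer face of its marked wall, at mat height. x along the wall, y straight out of the wall over the mat, z up. Yellow marks stand on the wall and run out on the mat at x = -60 and +60 mm; the row belongs between them, the sticks lying along x.
- stick1_c (a point): White square polishing stick, 80 x 12 x 12 mm, 25 g, lying flat; this point is its centre, 6 mm above the mat. x along its length.
- stick2_c (a point): White square polishing stick, 80 x 12 x 12 mm, 25 g, lying flat; this point is its centre, 6 mm above the mat. x along its length.
- stick3_c (a point): White square polishing stick, 80 x 12 x 12 mm, 25 g, lying flat; this point is its centre, 6 mm above the mat. x along its length.
- stick4_c (a point): White square polishing stick, 80 x 12 x 12 mm, 25 g, lying flat; this point is its centre, 6 mm above the mat. x along its length.
- yoyo: Mirrored steel yo-yo lying on its side face, 56 mm across, 42 mm tall. Origin on the mat below its centre. Bystander: must not be pushed aside (15 mm at most) or tipped.
- press_cup: Brass press cup, open at the top, 36 mm across, 26 mm tall. Origin on the mat below its centre. Bystander: must not be pushed aside (15 mm at most) or tipped.
- bearing_tin: Round blue tin, 48 mm across, 18 mm tall. Origin on the mat below its centre. Bystander: must not be pushed aside (15 mm at most) or tipped.
- tweezers: Chrome tweezers lying flat, 126 mm long (x), 20 mm wide, 6 mm tall; origin at the middle. Origin on the mat below its centre. Bystander: must not be pushed aside (15 mm at most) or tipped.
- oil: Small clear bottle with red cap, 30 mm across, 85 mm tall, standing off to the far side. Origin on the mat below its centre. Bystander: must not be pushed aside (15 mm at most) or tipped.
- driver: Screwdriver lying flat, about 150 mm long (x), off at the far side. Origin on the mat below its centre. Bystander: must not be pushed aside (15 mm at most) or tipped.
- yoyo_half: Green yo-yo half, 56 mm across, 18 mm tall. Origin on the mat below its centre. Bystander: must not be pushed aside (15 mm at most) or tipped.
- magnifier: The whole magnifier stand, fixed; origin on the mat under the lens centre, axes as the lens's.
Mind the look-alikes: they are no part of the job. Leave any blue look-alike of the part that bears stick3_c alone.

How it is judged:
On the way, in this order (a step that is already met when the one before it is completed fails the run):
1. the rake, held by its tail, is drawn out from under the magnifier (handle centre over 80 mm from the lens centre, seen from above) (contact force between the fingers and rake_tail above 1 N and horizontal distance between rake_grip and lens above 0.08 m), for 0.1 s.
2. the rake stands upright on the mat, let go (linear speed of rake below 0.01 m/s and angle between rake_foot's own z axis and vertical below 0.08 rad and height (world z) of rake_foot below 0.004 m and contact force between the fingers and rake below 0.05 N and contact force between the fingers and rake_tail below 0.05 N and contact force between the fingers and rake_grip below 0.05 N), for 0.2 s.
3. the rake is held by its upright handle (contact force between the fingers and rake_grip above 1 N), for 0.2 s.
4. all four sticks lie in the row (y of stick1_c in the frame of tray_row between 0.002 and 0.056 m and x of stick1_c in the frame of tray_row between -0.022 and 0.022 m and angle between the x axis of each of stick1_c, stick2_c, stick3_c, stick4_c and the x axis of tray_row, either way round below 0.14 rad and height (world z) of each of stick1_c, stick2_c, stick3_c, stick4_c below 0.011 m and y of stick2_c in the frame of tray_row between 0.002 and 0.056 m and x of stick2_c in the frame of tray_row between -0.022 and 0.022 m and y of stick3_c in the frame of tray_row between 0.002 and 0.056 m and x of stick3_c in the frame of tray_row between -0.022 and 0.022 m and y of stick4_c in the frame of tray_row between 0.002 and 0.056 m and x of stick4_c in the frame of tray_row between -0.022 and 0.022 m), for 0.2 s.
At the end, for the whole second after the job is handed in: Sticks flat and at rest, centres 2-56 mm out from the marked wall and within 22 mm of its middle, parallel to it within 0.14 rad; rake upright (0.08 rad) on the mat, let go, its tine point over 130 mm from the middle of the wall's foot (all of step 4 and linear speed of each of rake, stick1, stick2, stick3, stick4 below 0.01 m/s and angle between rake_foot's own z axis and vertical below 0.08 rad and height (world z) of rake_foot below 0.004 m and horizontal distance between rake_foot and tray_row above 0.13 m); the robot touches nothing.
It fails at once if a bystander is pushed more than 15 mm or tipped (distance of any of yoyo, press_cup, bearing_tin, tweezers, oil, driver, yoyo_half from where it was at the start of the episode above 0.015 m or angle between any of yoyo, press_cup, bearing_tin, tweezers, oil, driver, yoyo_half's own z axis and vertical above 0.35 rad).
It fails at once if the hand or arm touches a stick (contact force between any of the fingers, the arm and stick1 above 0.5 N or contact force between any of the fingers, the arm and stick2 above 0.5 N or contact force between any of the fingers, the arm and stick3 above 0.5 N or contact force between any of the fingers, the arm and stick4 above 0.5 N).
It fails at once if the magnifier is knocked (contact force between anything else and magnifier above 5 N).
It also fails if it takes over 69 s, if anything falls off the work surface, if the arm or the gripper's body presses on something with over 40 N, if the wrist force passes 120 N, or if a joint passes its speed limit or range.

## Working session

There is one attempt and no reset: what is moved stays moved. The work goes in short steps, Python scripts to look and compute and a tool call to move; the robot and the scene stay as the last step left them, time stands still between calls to the robot, and variables do not carry over. Pictures are saved under pics/ and viewed, at most 13 in all, crops included, and the job is handed in when it is done.

Besides the shell and the picture viewer there is one more tool, called after "Emit:" as a command line: name --argument value ..., lists and objects as JSON in quotes. apply_moves: Moves the arm, as the interface text tells. Its arguments: {"type":"object","properties":{"rows":{"type":"array","items":{"type":"object","properties":{"x":{"type":"number"},"y":{"type":"number"},"z":{"type":"number"},"ax":{"type":"number"},"ay":{"type":"number"},"az":{"type":"number"},"gripper":{"type":"number"}}}},"newtons":{"type":"number"}},"required":["rows"]}

```bash
ls; mkdir -p pics; cat > h.py <<'E'
from workcell import *
import numpy as np, cv2
from scipy.spatial.transform import Rotation as R
def ray(c,u,v,fish=False):
    f=240/np.tan(np.radians(c["fov_y"])/2)
    x=(np.array(u,float)-c["cx"]);y=(np.array(v,float)-c["cy"])
    if fish:
        r=np.hypot(x,y)+1e-9;th=r/f
        d=np.stack([x/r*np.sin(th),y/r*np.sin(th),np.cos(th)],-1)
    else: d=np.stack([x/f,y/f,np.ones_like(x)],-1)
    M=cv2.Rodrigues(np.array(c["rvec"],float))[0]
    return -M.T@np.array(c["tvec"],float).ravel(), d@M
def onplane(c,u,v,z,fish=False):
    o,d=ray(c,u,v,fish); d=np.atleast_2d(d)
    return o+d*((z-o[2])/d[:,2])[:,None]
def save(c,n,crop=None,s=1):
    im=cv2.cvtColor(c["color"],cv2.COLOR_RGB2BGR)
    if crop: im=im[crop[1]:crop[3],crop[0]:crop[2]]
    cv2.imwrite("pics/"+n,cv2.resize(im,None,fx=s,fy=s,interpolation=cv2.INTER_CUBIC))
E
python3 - <<'E'
from h import *
import pickle
o=get_obs();print(o)
for n in("top","scene"):
    c=camera(n);save(c,n+"0.png",s=1.25);pickle.dump(c,open(n+".pkl","wb"));print(n,c["fov_y"],c["cx"],c["cy"],ray(c,320,240))
E
```

```text
pics
{'clock': 0.0, 'joint_pos': array([ 1.27839952,  0.33289403, -0.06472947,  1.46095592,  0.02162481,
        1.34988136, -0.08848886]), 'joint_velocities': array([-8.82975713e-04, -1.86801397e-04, -1.56137589e-04, -7.15616311e-04,
       -7.81409923e-05,  7.99976409e-04,  2.09251435e-04]), 'tau': array([-1.60676642e-03, -6.25449729e+01,  4.83984605e-02, -3.91603875e+01,
        1.61266036e-02,  9.96963121e-03,  2.66891874e-05]), 'position': array([ 0.16649332, -0.60204157,  0.24149519]), 'ee_rot': array([ 9.90910321e-01,  1.34522178e-01, -1.36873990e-04, -7.07868978e-04]), 'ft_force': array([-1.22908119, -0.06494028,  0.64689252]), 'torque': array([-0.00921437,  0.01243904, -0.06186807]), 'grasp_force': 0.0, 'grip_width': 1.0022000690066855}
top 44.49240373787974 318.99929975044074 247.49218341522965 (array([0.50363483, 0.00233792, 1.3391262 ]), array([ 0.06164297, -0.00634205, -0.99816125]))
scene 48.24608666453943 325.2883235169832 241.5651187392542 (array([ 1.0561484 , -0.62971225,  0.93930353]), array([-0.42265472,  0.53126338, -0.73432152]))
```

View pics/top0.png

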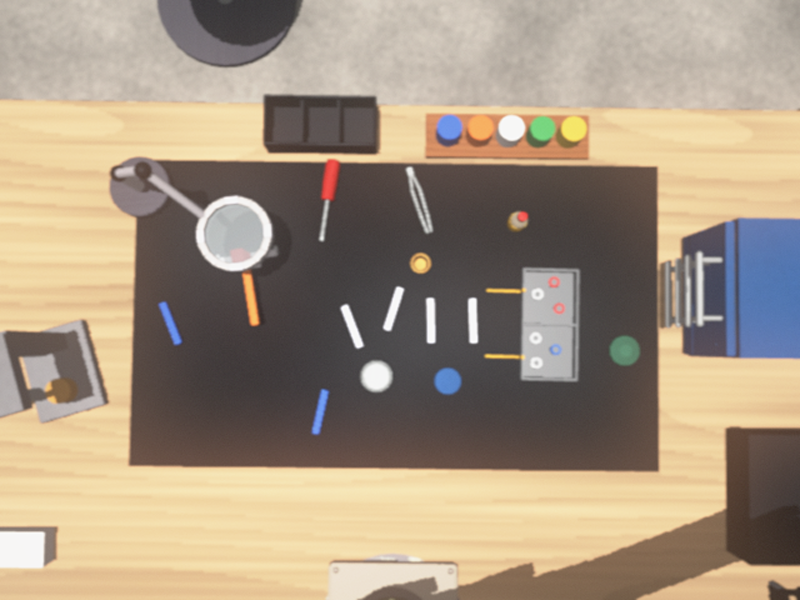

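View pics/scene0.png

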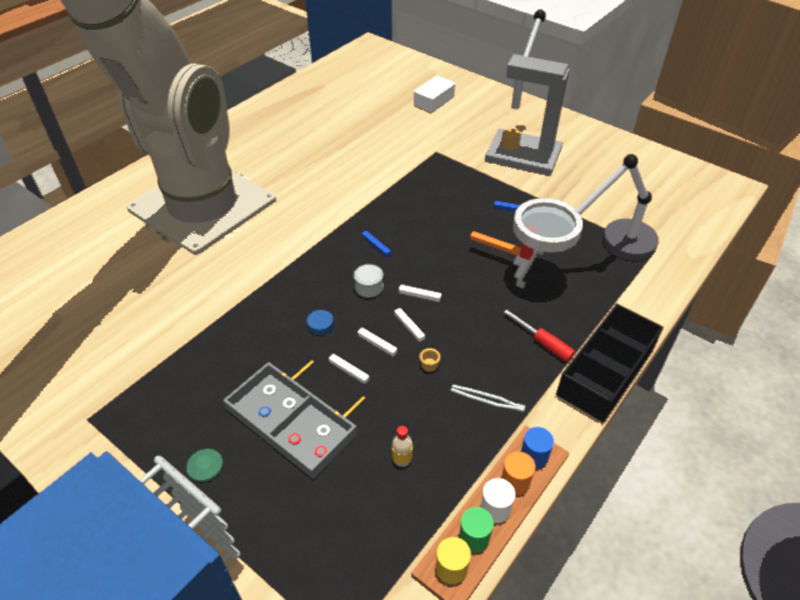

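Top view (display pixels at 1.25×): orange tail at (251,300), lens ring (234,233), and white sticks at (352,326), (394,309), (431,320), (473,320). The marked wall is the tray's left side (x≈523), with yellow marks at y=291 and 356. Yo-yo (376,376), blue tin (448,381) and press cup (420,263) stand around the sticks. The look-alikes are the two blue sticks at (170,323) and (320,412). The four white sticks are the ones meant because the task names them white.

```bash
cat > m.py <<'E'
from h import *
def rects(c,mask,amin,amax,z):
    n,l,s,ce=cv2.connectedComponentsWithStats(mask.astype(np.uint8))
    out=[]
    for i in range(1,n):
        if not amin<=s[i,4]<=amax: continue
        v,u=np.where(l==i); P=onplane(c,u,v,z)[:,:2]
        (x,y),(w,h),a=cv2.minAreaRect((P*1000).astype(np.float32))
        m=P.mean(0)*1000; w_,V=np.linalg.eigh(np.cov(P.T)); d=V[:,1]
        out.append((ce[i].round(1),s[i,4],m.round(1),sorted([round(w,1),round(h,1)]),round(float(np.degrees(np.arctan2(d[1],d[0]))),1)))
    return out
def hsv(c): 
    H=cv2.cvtColor(c["color"],cv2.COLOR_RGB2HSV).astype(int); return H[...,0],H[...,1],H[...,2]
E
python3 - <<'E'
from m import *
import pickle
for n in("top","scene"):
    c=pickle.load(open(n+".pkl","rb"));h,s,v=hsv(c)
    def sh(t,mask,a,b,z):
        print(n,t)
        for r in rects(c,mask,a,b,z):
            if 0.2<r[2][0]/1000<.9 and abs(r[2][1])<600: print("  ",*r)
    sh("white",(v>190)&(s<45),40,1500,.012)
    sh("orange/yellow",(h>5)&(h<22)&(s>180)&(v>120),15,2000,.042)
    sh("yellow0",(h>14)&(h<30)&(s>150)&(v>120),10,2000,.0)
    sh("blue",(h>100)&(h<125)&(s>140)&(v>60),40,1500,.012)
    sh("red@",((h<5)|(h>174))&(s>120)&(v>90),8,2000,.102)
    sh("greytray",(s<60)&(v>70)&(v<185),800,9000,.028)
    sh("ring",(v>150)&(s<60),300,9000,.144)
    sh("green",(h>60)&(h<90)&(s>80),100,1500,.018)
c=pickle.load(open("top.pkl","rb"));save(c,"c1.png",(105,110,505,320),2)
E
```

```text
top white
   [ 99.4 136.7] 62 [815.1 500.2] [11.5, 27.3] 102.0
   [331.4 145.7] 80 [801.7 -29.3] [13.0, 80.3] -154.8
   [561.6 231.3] 295 [ 612.7 -554.9] [41.1, 130.0] -180.0
   [550.4 238.9] 75 [ 595.  -529.2] [4.6, 84.2] 179.9
   [428.5 234.5] 119 [ 601.4 -252.2] [23.1, 36.7] 76.4
   [314.4 246.4] 218 [570.8   6.4] [13.6, 81.0] 162.7
   [423.  249.1] 110 [ 568.  -239.7] [20.4, 43.1] -165.8
   [344.2 255.6] 228 [550.9 -61.4] [13.6, 81.5] -177.9
   [377.9 256.3] 224 [ 550.3 -137.6] [13.6, 81.6] -177.5
   [281.1 260.6] 222 [537.7  81.3] [14.1, 80.8] -158.1
   [ 63.5 299.9] 422 [443.1 569.1] [92.0, 154.9] -173.1
   [425.7 279.8] 459 [ 498.7 -246.3] [36.2, 83.8] 177.3
   [300.6 300.7] 407 [448.   35.8] [47.2, 49.6] 86.7
top orange/yellow
top yellow0
   [454.7 108.6] 41 [ 895.2 -313.9] [17.6, 43.6] 57.5
   [200.3 246.1] 42 [568.9 267. ] [10.7, 71.0] -165.4
   [402.2 232.3] 57 [ 606.6 -194.2] [4.6, 57.3] 89.1
   [402.8 284.8] 62 [ 486.6 -196.2] [4.6, 61.6] 88.9
top blue
   [140.8 269. ] 40 [514.7 397.6] [10.8, 26.5] -157.4
   [357.6 304.6] 247 [440.8 -92.7] [38.2, 40.6] -139.7
top red@
  
[... 2372 characters left out ...]
 39 [ 666.4 -321. ] [15.2, 16.5] 86.6
scene greytray
   [506.  186.1] 948 [787.4 473.5] [105.7, 157.6] 107.6
   [231.4 333.6] 3491 [ 550.2 -278.4] [104.8, 204.4] 179.9
   [169.8 420.5] 809 [ 592.8 -474.3] [45.5, 217.7] 170.1
scene ring
   [347.1  69.6] 372 [246.2 513.6] [73.3, 105.2] 89.0
   [417.6 121.3] 358 [536.2 422.4] [101.5, 138.2] -161.3
   [445.  172.5] 1669 [691.6 290.3] [123.7, 292.4] 79.2
   [186.4 168.4] 1252 [218.  -67.9] [110.9, 226.2] 104.6
   [232.5 336. ] 2764 [ 619.6 -325.6] [86.1, 172.7] -179.2
   [145.8 389.8] 634 [ 582.6 -483.9] [40.1, 155.7] -177.8
scene green
   [163.2 371.9] 612 [ 504.9 -416.5] [52.6, 56.5] 163.5
   [381.  422.1] 691 [ 886.3 -241.6] [43.6, 66.4] 117.8
```

View pics/c1.png

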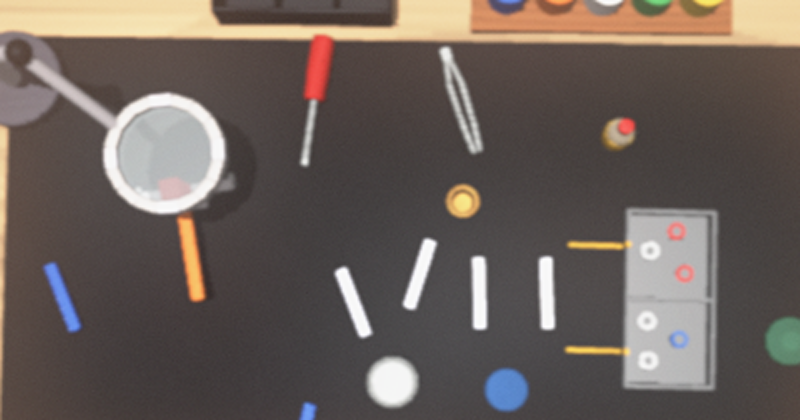

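The crop confirms four white sticks, with the blue ones as look-alikes. The tail is seen at crop (185,217)-(198,300). Next I'll refine the tail, wall and bystanders, and write a planner.

```bash
cat > p.py <<'E'
from h import *
def plan(tx,ty,tz,yawy=None,n=5,pos=None,rot=None):
    """rows to reach world target (m) with tool y at world angle yawy(deg), tool straight down"""
    o=get_obs();p=np.array(o["position"] if pos is None else pos);Rm=R.from_quat(o["ee_rot"]) if rot is None else rot
    if yawy is None: T=Rm
    else:
        a=np.radians(yawy);y=np.array([np.cos(a),np.sin(a),0]);z=np.array([0,0,-1.]);T=R.from_matrix(np.c_[np.cross(y,z),y,z])
    rv=(Rm.inv()*T).as_rotvec(degrees=True);t=np.array([tx,ty,tz])
    ya=np.degrees(np.arctan2(*Rm.as_matrix()[[1,0],1]))
    print("yawy now",ya.round(1),"pos",(p*1000).round(1),"tot rotvec",rv.round(2),"dist",np.linalg.norm(t-p).round(3))
    q=Rm
    for i in range(n):
        s=q.inv().apply((t-p)/n)*1000
        print(dict(x=round(s[0],1),y=round(s[1],1),z=round(s[2],1),ax=round(rv[0]/n,2),ay=round(rv[1]/n,2),az=round(rv[2]/n,2)))
        q=q*R.from_rotvec(rv/n,degrees=True)
E
python3 - <<'E'
from m import *
import pickle
from p import plan
for n in("top","scene"):
    c=pickle.load(open(n+".pkl","rb"));h,s,v=hsv(c)
    for z in(.042,):
        m=(h>=8)&(h<=20)&(s>130)&(v>90)
        k,l,st,ce=cv2.connectedComponentsWithStats(m.astype(np.uint8))
        for i in range(1,k):
            if st[i,4]>60:
                vv,uu=np.where(l==i);P=onplane(c,uu,vv,z)[:,:2]*1000
                if not(150<P[:,1].mean()<350 and P[:,0].mean()<700): continue
                d=cv2.fitLine(P.astype(np.float32),cv2.DIST_L2,0,.01,.01).ravel();w=P.mean(0);tt=(P-w)@d[:2]
                print(n,"tail",ce[i],st[i,4],w.round(1),np.degrees(np.arctan2(d[1],d[0])).round(1),"ends",(w+d[:2]*tt.min()).round(1),(w+d[:2]*tt.max()).round(1))
c=pickle.load(open("top.pkl","rb"))
D=lambda u,v,z:print((onplane(c,np.array([u/1.25]),np.array([v/1.25]),z)*1000).round(1))
print("lens");D(234,233,.144)
print("tray left wall top corners");D(523,268,.028);D(521,380,.028)
print("cup top");D(420.5,263,.026)
print("yoyo top");D(377,376,.042)
print("tin top");D(448,381,.018)
# tray wall edge by gradient: profile across wall, averaged over rows
g=c["color"].mean(2)[225:295,405:432].mean(0);print(np.c_[np.arange(405,432),g.round()].astype(int).tolist())
print((onplane(c,np.array([415,416,417,418,419]),np.full(5,258),.028)[:,1]*1000).round(1))
plan(.5,-.2,.25,-74.5+105,15)
E
```

```text
top tail [200.37771739 238.92663043] 368 [582.6 258.8] 10.6 ends [535.7 250. ] [631.1 267.8]
scene tail [22.42566709 11.3519695 ] 787 [-1050.3   238.8] -80.9 ends [-1068.2   350.4] [-1030.2   114.1]
scene tail [395.78431373 193.88888889] 306 [589.7 258.3] 9.2 ends [535.8 249.5] [643.5 267. ]
lens
[[683.8 268.  144. ]]
tray left wall top corners
[[ 645.1 -226.2   28. ]]
[[ 444.6 -223.6   28. ]]
cup top
[[651.9 -42.   26. ]]
yoyo top
[[449.   32.9  42. ]]
tin top
[[440.7 -94.1  18. ]]
[[405, 84], [406, 84], [407, 84], [408, 84], [409, 84], [410, 84], [411, 84], [412, 84], [413, 84], [414, 83], [415, 84], [416, 97], [417, 130], [418, 166], [419, 187], [420, 191], [421, 191], [422, 190], [423, 191], [424, 195], [425, 201], [426, 205], [427, 205], [428, 203], [429, 202], [430, 204], [431, 205]]
[-219.  -221.3 -223.5 -225.8 -228. ]
yawy now -74.5 pos [ 166.5 -602.1  241.6] tot rotvec [-6.0000e-02 -7.0000e-02 -1.0504e+02] dist 0.522
{'x': np.float64(28.6), 'y': np.float64(-19.9), 'z': np.float64(-0.5), 'ax': np.float64(-0.0), 'ay': np.float64(-0.0), 'az': np.float64(-7.0)}
{'x': np.float64(
[... 1269 characters left out ...]
float64(28.5), 'y': np.float64(20.1), 'z': np.float64(-0.6), 'ax': np.float64(-0.0), 'ay': np.float64(-0.0), 'az': np.float64(-7.0)}
{'x': np.float64(25.8), 'y': np.float64(23.4), 'z': np.float64(-0.6), 'ax': np.float64(-0.0), 'ay': np.float64(-0.0), 'az': np.float64(-7.0)}
{'x': np.float64(22.8), 'y': np.float64(26.4), 'z': np.float64(-0.6), 'ax': np.float64(-0.0), 'ay': np.float64(-0.0), 'az': np.float64(-7.0)}
{'x': np.float64(19.4), 'y': np.float64(28.9), 'z': np.float64(-0.6), 'ax': np.float64(-0.0), 'ay': np.float64(-0.0), 'az': np.float64(-7.0)}
{'x': np.float64(15.7), 'y': np.float64(31.1), 'z': np.float64(-0.6), 'ax': np.float64(-0.0), 'ay': np.float64(-0.0), 'az': np.float64(-7.0)}
```

Emit:
apply_moves --rows '[{"x":28.6,"y":-20,"z":0,"az":-7},{"x":31,"y":-16,"z":0,"az":-7},{"x":32.5,"y":-12.5,"z":0,"az":-7},{"x":34,"y":-8,"z":0,"az":-7},{"x":34.5,"y":-4,"z":0,"az":-7}]'

```text
invalid input at $.rows[0]: expected keys x, y, z, ax, ay, az, gripper
```

Emit:
apply_moves --rows '[{"x":35,"y":0,"az":-7},{"x":34.5,"y":4,"az":-7},{"x":34,"y":8.5,"az":-7},{"x":32.5,"y":12.5,"az":-7},{"x":31,"y":16.5,"az":-7}]'

```text
invalid input at $.rows[0]: expected keys x, y, z, ax, ay, az, gripper
```

Emit:
apply_moves --rows '[{"x":28.5,"y":20,"az":-7},{"x":26,"y":23.5,"az":-7},{"x":23,"y":26.5,"az":-7},{"x":19.5,"y":29,"az":-7},{"x":15.5,"y":31,"az":-7}]'

```text
invalid input at $.rows[0]: expected keys x, y, z, ax, ay, az, gripper
```

```bash
python3 - <<'E'
from p import *
print(get_obs()["joint_pos"].round(2))
plan(.5555,.253,.20,100,13)
E
```

```text
[ 1.28  0.33 -0.06  1.46  0.02  1.35 -0.09]
yawy now -74.5 pos [ 166.5 -602.1  241.6] tot rotvec [-1.0000e-02 -1.2000e-01 -1.7454e+02] dist 0.94
{'x': np.float64(46.4), 'y': np.float64(-55.4), 'z': np.float64(3.3), 'ax': np.float64(-0.0), 'ay': np.float64(-0.01), 'az': np.float64(-13.43)}
{'x': np.float64(58.0), 'y': np.float64(-43.1), 'z': np.float64(3.3), 'ax': np.float64(-0.0), 'ay': np.float64(-0.01), 'az': np.float64(-13.43)}
{'x': np.float64(66.4), 'y': np.float64(-28.5), 'z': np.float64(3.2), 'ax': np.float64(-0.0), 'ay': np.float64(-0.01), 'az': np.float64(-13.43)}
{'x': np.float64(71.2), 'y': np.float64(-12.3), 'z': np.float64(3.2), 'ax': np.float64(-0.0), 'ay': np.float64(-0.01), 'az': np.float64(-13.43)}
{'x': np.float64(72.1), 'y': np.float64(4.6), 'z': np.float64(3.2), 'ax': np.float64(-0.0), 'ay': np.float64(-0.01), 'az': np.float64(-13.43)}
{'x': np.float64(69.1), 'y': np.float64(21.2), 'z': np.float64(3.2), 'ax': np.float64(-0.0), 'ay': np.float64(-0.01), 'az': np.float64(-13.43)}
{'x': np.float64(62.3), 'y': np.float64(36.7), 'z': np.float64(3.2), 'ax': np.float64(-0
[... 219 characters left out ...]
.0), 'y': np.float64(60.8), 'z': np.float64(3.2), 'ax': np.float64(-0.0), 'ay': np.float64(-0.01), 'az': np.float64(-13.43)}
{'x': np.float64(23.8), 'y': np.float64(68.2), 'z': np.float64(3.2), 'ax': np.float64(-0.0), 'ay': np.float64(-0.01), 'az': np.float64(-13.43)}
{'x': np.float64(7.3), 'y': np.float64(71.9), 'z': np.float64(3.2), 'ax': np.float64(-0.0), 'ay': np.float64(-0.01), 'az': np.float64(-13.43)}
{'x': np.float64(-9.6), 'y': np.float64(71.6), 'z': np.float64(3.2), 'ax': np.float64(-0.0), 'ay': np.float64(-0.01), 'az': np.float64(-13.43)}
{'x': np.float64(-25.9), 'y': np.float64(67.4), 'z': np.float64(3.2), 'ax': np.float64(-0.0), 'ay': np.float64(-0.01), 'az': np.float64(-13.43)}
```

All keys are needed in every row, so I'll include them.

Emit:
apply_moves --rows '[{"x":28.6,"y":-20,"z":0,"ax":0,"ay":0,"az":-7,"gripper":0},{"x":31,"y":-16,"z":0,"ax":0,"ay":0,"az":-7,"gripper":0},{"x":32.5,"y":-12.5,"z":0,"ax":0,"ay":0,"az":-7,"gripper":0},{"x":34,"y":-8,"z":0,"ax":0,"ay":0,"az":-7,"gripper":0},{"x":34.5,"y":-4,"z":0,"ax":0,"ay":0,"az":-7,"gripper":0}]'

```text
clock: 0.52
position: [0.2792, -0.4671, 0.242]
ee_rot: [0.903, 0.429, -0.0, -0.0]
ft_force: [0.3, -1.6, 0.2]
grip_width: 0.996
grasp_force: 0.0
```

Emit:
apply_moves --rows '[{"x":35,"y":0,"z":0,"ax":0,"ay":0,"az":-7,"gripper":0},{"x":34.5,"y":4,"z":0,"ax":0,"ay":0,"az":-7,"gripper":0},{"x":34,"y":8.5,"z":0,"ax":0,"ay":0,"az":-7,"gripper":0},{"x":32.5,"y":12.5,"z":0,"ax":0,"ay":0,"az":-7,"gripper":0},{"x":31,"y":16.5,"z":0,"ax":0,"ay":0,"az":-7,"gripper":0}]'

```text
clock: 0.93
position: [0.3901, -0.3324, 0.2421]
ee_rot: [0.733, 0.681, -0.0, -0.0]
ft_force: [0.3, -0.3, 0.2]
grip_width: 0.998
grasp_force: 0.0
```

Emit:
apply_moves --rows '[{"x":28.5,"y":20,"z":0,"ax":0,"ay":0,"az":-7,"gripper":0},{"x":26,"y":23.5,"z":0,"ax":0,"ay":0,"az":-7,"gripper":0},{"x":23,"y":26.5,"z":0,"ax":0,"ay":0,"az":-7,"gripper":0},{"x":19.5,"y":29,"z":0,"ax":0,"ay":0,"az":-7,"gripper":0},{"x":15.5,"y":31,"z":0,"ax":0,"ay":0,"az":-7,"gripper":0}]'

```text
clock: 1.35
position: [0.5016, -0.198, 0.2422]
ee_rot: [0.494, 0.869, -0.0, -0.0]
ft_force: [0.2, -0.1, -0.5]
grip_width: 0.999
grasp_force: 0.0
```

```bash
sed -i 's/print(dict(.*/print(*[f"{k}={a:.1f}" for k,a in zip(("x","y","z","ax","ay","az"),[*s,*(rv\/n)]) if abs(a)>.04])/' p.py; python3 - <<'E'
from p import *
print(get_obs()["joint_pos"].round(2))
plan(.5555,.253,.20,100,12)
E
```

```text
[ 0.82  0.19 -0.59  1.66  0.11  1.32  0.74]
yawy now 30.8 pos [ 501.6 -198.   242.2] tot rotvec [-1.00e-02 -1.00e-02 -6.92e+01] dist 0.456
x=30.0 y=23.1 z=3.5 az=-5.8
x=27.5 y=26.0 z=3.5 az=-5.8
x=24.8 y=28.6 z=3.5 az=-5.8
x=21.8 y=31.0 z=3.5 az=-5.8
x=18.5 y=33.0 z=3.5 az=-5.8
x=15.1 y=34.7 z=3.5 az=-5.8
x=11.6 y=36.0 z=3.5 az=-5.8
x=7.9 y=37.0 z=3.5 az=-5.8
x=4.1 y=37.6 z=3.5 az=-5.8
x=0.3 y=37.9 z=3.5 az=-5.8
x=-3.5 y=37.7 z=3.5 az=-5.8
x=-7.3 y=37.2 z=3.5 az=-5.8
```

Emit:
apply_moves --rows '[{"x":30,"y":23,"z":3.5,"ax":0,"ay":0,"az":-5.8,"gripper":0},{"x":27.5,"y":26,"z":3.5,"ax":0,"ay":0,"az":-5.8,"gripper":0},{"x":25,"y":28.5,"z":3.5,"ax":0,"ay":0,"az":-5.8,"gripper":0},{"x":22,"y":31,"z":3.5,"ax":0,"ay":0,"az":-5.8,"gripper":0},{"x":18.5,"y":33,"z":3.5,"ax":0,"ay":0,"az":-5.8,"gripper":0}]'

```text
clock: 1.77
position: [0.5235, -0.0098, 0.2245]
ee_rot: [0.261, 0.965, -0.0, -0.0]
ft_force: [1.3, -0.8, 0.1]
grip_width: 1.0
grasp_force: 0.0
```

Emit:
apply_moves --rows '[{"x":15,"y":34.5,"z":3.5,"ax":0,"ay":0,"az":-5.8,"gripper":0},{"x":11.5,"y":36,"z":3.5,"ax":0,"ay":0,"az":-5.8,"gripper":0},{"x":8,"y":37,"z":3.5,"ax":0,"ay":0,"az":-5.8,"gripper":0},{"x":4,"y":37.5,"z":3.5,"ax":0,"ay":0,"az":-5.8,"gripper":0}]'

```text
clock: 2.1
position: [0.542, 0.1399, 0.2105]
ee_rot: [0.062, 0.998, -0.0, 0.0]
ft_force: [0.4, -0.2, -0.1]
grip_width: 1.003
grasp_force: 0.0
```

```bash
python3 - <<'E'
from p import *
from m import hsv
c=camera("wrist");save(c,"w1.png");print(ray(c,320,240,True)[0])
h,s,v=hsv(c);m=(h>=6)&(h<=20)&(s>120)&(v>80)
k,l,st,ce=cv2.connectedComponentsWithStats(m.astype(np.uint8))
for i in range(1,k):
    if st[i,4]>150:
        vv,uu=np.where(l==i);P=onplane(c,uu,vv,.042,True)[:,:2]*1000
        d=cv2.fitLine(P.astype(np.float32),cv2.DIST_HUBER,0,.01,.01).ravel();w=P.mean(0);t=(P-w)@d[:2];n=(P-w)@np.array([-d[1],d[0]])
        print(ce[i].round(),st[i,4],w.round(1),np.degrees(np.arctan2(d[1],d[0])).round(1),(w+d[:2]*t.min()).round(1),(w+d[:2]*t.max()).round(1),np.ptp(n).round(1))
print(get_obs()["joint_pos"].round(2))
plan(.5605,.254,.07,100,6)
E
```

```text
[0.46140078 0.14935574 0.34177838]
[446. 248.] 2090 [581.2 254.9] 11.7 [534.3 245.2] [639.2 267. ] 33.5
[153. 335.] 326 [639.  -37.1] -28.3 [624.4 -29.2] [654.2 -45.3] 25.2
[ 65. 381.] 187 [ 703.8 -194.8] -62.6 [ 693.6 -175. ] [ 717.1 -220.6] 18.2
[148. 462.] 1163 [ 848.7 -128.4] -32.9 [ 805.1 -100.1] [ 905.  -164.9] 71.4
[ 0.4   0.34 -0.9   1.64  0.27  1.29  0.92]
yawy now 83.8 pos [540.7 148.3 210.2] tot rotvec [ 2.300e-01 -1.000e-02 -1.617e+01] dist 0.177
x=-1.4 y=17.8 z=23.4 az=-2.7
x=-2.2 y=17.7 z=23.4 az=-2.7
x=-3.1 y=17.6 z=23.4 az=-2.7
x=-3.9 y=17.4 z=23.4 az=-2.7
x=-4.7 y=17.3 z=23.4 az=-2.7
x=-5.5 y=17.0 z=23.4 az=-2.7
```

View pics/w1.png

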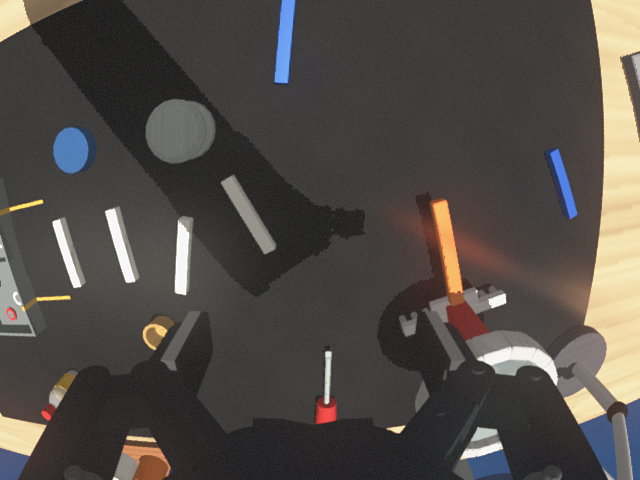

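The wrist picture shows the orange tail running from (437,200) to (457,300). That agrees with the other views: end at about (535,248), heading about 10.4°. I'll go over it, then down.

```bash
python3 - <<'E'
from p import *
print(globals().get("tcp_to_tips"))
plan(.560,.2523,.19,100.4,4)
a=np.radians(100.4);y=np.array([np.cos(a),np.sin(a),0]);z=np.array([0,0,-1.]);T=R.from_matrix(np.c_[np.cross(y,z),y,z])
E
```

```text
0.011
yawy now 83.8 pos [540.7 148.3 210.2] tot rotvec [ 2.300e-01 -1.000e-02 -1.657e+01] dist 0.108
x=-2.0 y=26.3 z=5.1 ax=0.1 az=-4.1
x=-3.9 y=26.1 z=5.1 ax=0.1 az=-4.1
x=-5.8 y=25.8 z=5.1 ax=0.1 az=-4.1
x=-7.6 y=25.3 z=5.1 ax=0.1 az=-4.1
```

Emit:
apply_moves --rows '[{"x":-2,"y":26.3,"z":5,"ax":0,"ay":0,"az":-4.1,"gripper":0},{"x":-4,"y":26,"z":5,"ax":0,"ay":0,"az":-4.1,"gripper":0},{"x":-6,"y":26,"z":5,"ax":0,"ay":0,"az":-4.1,"gripper":0},{"x":-7.5,"y":25.5,"z":5,"ax":0,"ay":0,"az":-4.1,"gripper":0},{"x":0,"y":0,"z":0,"ax":0,"ay":0,"az":0,"gripper":0}]'

```text
clock: 2.57
position: [0.5623, 0.2472, 0.1893]
ee_rot: [-0.084, 0.996, 0.001, -0.001]
ft_force: [-1.1, -0.1, 0.4]
grip_width: 1.001
grasp_force: 0.0
```

```bash
python3 - <<'E'
from p import *
plan(.560,.2523,.028,100.4,5)
E
```

```text
yawy now 99.6 pos [562.3 247.2 189.3] tot rotvec [ 0.17 -0.11 -0.77] dist 0.161
x=0.2 y=1.0 z=32.3 az=-0.2
x=0.2 y=1.0 z=32.3 az=-0.2
x=0.2 y=1.0 z=32.3 az=-0.2
x=0.2 y=1.0 z=32.3 az=-0.2
x=0.3 y=1.1 z=32.3 az=-0.2
```

Emit:
apply_moves --rows '[{"x":0,"y":3,"z":36,"ax":0,"ay":0,"az":-0.7,"gripper":0},{"x":0,"y":2,"z":36,"ax":0,"ay":0,"az":0,"gripper":0},{"x":0,"y":0,"z":36,"ax":0,"ay":0,"az":0,"gripper":0},{"x":0,"y":0,"z":30,"ax":0,"ay":0,"az":0,"gripper":0},{"x":0,"y":0,"z":23,"ax":0,"ay":0,"az":0,"gripper":0}]'

```text
clock: 2.98
position: [0.5619, 0.2458, 0.0266]
ee_rot: [-0.085, 0.996, -0.001, -0.001]
ft_force: [-0.2, -0.2, 0.1]
grip_width: 1.001
grasp_force: 0.0
```

Emit:
apply_moves --rows '[{"x":0,"y":0,"z":0,"ax":0,"ay":0,"az":0,"gripper":0.6},{"x":0,"y":0,"z":0,"ax":0,"ay":0,"az":0,"gripper":0.7},{"x":0,"y":0,"z":0,"ax":0,"ay":0,"az":0,"gripper":1},{"x":0,"y":0,"z":0,"ax":0,"ay":0,"az":0,"gripper":1},{"x":0,"y":0,"z":0,"ax":0,"ay":0,"az":0,"gripper":1}]' --newtons 40

```text
clock: 3.4
position: [0.564, 0.2473, 0.0316]
ee_rot: [-0.085, 0.996, 0.0, 0.001]
ft_force: [0.2, -0.1, -1.0]
grip_width: 0.297
grasp_force: 0.1
```

Emit:
apply_moves --rows '[{"x":0,"y":0,"z":0,"ax":0,"ay":0,"az":0,"gripper":1},{"x":0,"y":0,"z":0,"ax":0,"ay":0,"az":0,"gripper":1},{"x":0,"y":0,"z":0,"ax":0,"ay":0,"az":0,"gripper":1},{"x":0,"y":0,"z":0,"ax":0,"ay":0,"az":0,"gripper":1}]' --newtons 40

```text
clock: 3.73
position: [0.5634, 0.247, 0.0304]
ee_rot: [-0.085, 0.996, 0.0, 0.001]
ft_force: [-0.7, -0.8, 4.3]
grip_width: 0.158
grasp_force: 42.7
```

```bash
python3 - <<'E'
from p import *
for i in range(3):
    o=get_obs();print(o["position"].round(4),o["clock"],o["ft_force"].round(1))
    camera("wrist")
E
```

```text
[0.5634 0.247  0.0304] 3.7333 [-0.7 -0.8  4.3]
[0.5634 0.2471 0.0303] 3.7833 [-1.1 -1.9  4.8]
[0.5634 0.2471 0.0302] 3.8333 [-0.2  0.1  5.1]
```

Emit:
apply_moves --rows '[{"x":12,"y":0,"z":-0.5,"ax":0,"ay":0,"az":0,"gripper":1},{"x":20,"y":0,"z":0,"ax":0,"ay":0,"az":0,"gripper":1},{"x":25,"y":0,"z":0,"ax":0,"ay":0,"az":0,"gripper":1},{"x":25,"y":0,"z":0,"ax":0,"ay":0,"az":0,"gripper":1},{"x":25,"y":0,"z":0,"ax":0,"ay":0,"az":0,"gripper":1}]'

```text
clock: 4.3
position: [0.4571, 0.2287, 0.0303]
ee_rot: [-0.085, 0.996, 0.0, 0.001]
ft_force: [1.6, 0.6, 2.4]
grip_width: 0.156
grasp_force: 42.5
```

Emit:
apply_moves --rows '[{"x":20,"y":0,"z":0,"ax":0,"ay":0,"az":0,"gripper":1},{"x":8,"y":0,"z":0,"ax":0,"ay":0,"az":0,"gripper":1},{"x":0,"y":0,"z":0,"ax":0,"ay":0,"az":0,"gripper":1},{"x":0,"y":0,"z":0.5,"ax":0,"ay":0,"az":0,"gripper":1},{"x":0,"y":0,"z":0,"ax":0,"ay":0,"az":0,"gripper":1}]'

```text
clock: 4.72
position: [0.4303, 0.2241, 0.0298]
ee_rot: [-0.085, 0.996, -0.0, -0.001]
ft_force: [-4.4, -1.2, 7.3]
grip_width: 0.159
grasp_force: 43.2
```

```bash
cat > rk.py <<'E'
from m import *
# red handle top + orange tail from the top and scene cameras
for n in("top","scene"):
    c=camera(n);h,s,v=hsv(c)
    for t,m,z in(("tail",(h>=7)&(h<=20)&(s>130)&(v>80),.042),("red",((h<5)|(h>174))&(s>120)&(v>60),.102)):
        for r in rects(c,m,12,600,z):
            if 330<r[2][0]<800 and -300<r[2][1]<340: print(n,t,*r)
o=get_obs();print(o["position"].round(4),o["joint_pos"].round(2))
E
python3 rk.py
```

```text
top tail [409.3 181.1] 28 [ 717.9 -203.2] [7.9, 23.6] 47.1
top tail [336.1 209.8] 127 [651.4 -40.9] [31.1, 31.2] 102.9
top tail [403.5 232.2] 60 [ 603.6 -190.9] [6.7, 64.4] 89.7
top tail [210.9 283.4] 152 [484.7 233.3] [18.4, 45.2] -169.7
top tail [405.8 285.3] 41 [ 486.  -196.7] [4.4, 55.3] 93.5
top red [263.9 143.7] 379 [783.8 116.6] [26.6, 69.5] 172.3
top red [418.1 172.5] 57 [ 726.5 -212.2] [15.0, 17.1] 112.1
top red [204.8 265.9] 119 [522.1 236.4] [21.1, 27.6] 87.1
scene tail [352.2 181.2] 180 [477.1 229.3] [26.7, 72.1] -170.6
scene tail [343.5 287. ] 221 [662.4 -55.3] [34.2, 45.1] 125.6
scene tail [241.7 295.3] 45 [ 509.7 -204.2] [7.7, 48.6] 88.3
scene tail [284.  323.9] 42 [ 625.1 -203.2] [6.3, 47.7] 88.4
scene tail [321.4 364.7] 86 [ 740.3 -228.5] [25.2, 30.3] -143.8
scene red [369.7 176.3] 277 [537.9 212.8] [27.3, 102.6] 121.2
scene red [321.3 345. ] 88 [ 736.5 -224.2] [16.3, 22.8] 129.2
[0.4304 0.2242 0.0298] [ 0.25  0.44 -0.94  1.99  0.44  0.93  0.82]
```

Emit:
apply_moves --rows '[{"x":0,"y":0,"z":0,"ax":0,"ay":0,"az":0,"gripper":0.5},{"x":0,"y":0,"z":0,"ax":0,"ay":0,"az":0,"gripper":0},{"x":0,"y":0,"z":0,"ax":0,"ay":0,"az":0,"gripper":0},{"x":0,"y":0,"z":0,"ax":0,"ay":0,"az":0,"gripper":0},{"x":0,"y":0,"z":0,"ax":0,"ay":0,"az":0,"gripper":0}]'

```text
clock: 5.23
position: [0.4302, 0.2241, 0.0297]
ee_rot: [-0.085, 0.996, 0.0, -0.0]
ft_force: [-0.8, 0.5, 0.3]
grip_width: 0.853
grasp_force: 0.0
```

Emit:
apply_moves --rows '[{"x":0,"y":0,"z":-20,"ax":0,"ay":0,"az":0,"gripper":0},{"x":0,"y":0,"z":-30,"ax":0,"ay":0,"az":0,"gripper":0},{"x":0,"y":0,"z":-38,"ax":0,"ay":0,"az":0,"gripper":0},{"x":0,"y":0,"z":-38,"ax":0,"ay":0,"az":0,"gripper":0},{"x":0,"y":0,"z":-12,"ax":0,"ay":0,"az":0,"gripper":0}]'

```text
clock: 5.65
position: [0.4315, 0.2256, 0.1725]
ee_rot: [-0.085, 0.996, 0.001, 0.003]
ft_force: [0.9, 0.2, -0.0]
grip_width: 1.002
grasp_force: 0.0
```

```bash
python3 rk.py | egrep "tail.*23[0-9]|red \[20|\[0|scene tail \[3|scene red \[3[67]"; python3 - <<'E'
from p import *
from m import *
c=camera("wrist");save(c,"w2.png");h,s,v=hsv(c)
for t,m,z in(("tail",(h>=6)&(h<=20)&(s>120)&(v>60),.042),("red",((h<5)|(h>174))&(s>120)&(v>60),.102)):
    k,l,st,ce=cv2.connectedComponentsWithStats(m.astype(np.uint8))
    for i in range(1,k):
        if st[i,4]>150:
            vv,uu=np.where(l==i);P=onplane(c,uu,vv,z,True)[:,:2]*1000
            d=cv2.fitLine(P.astype(np.float32),cv2.DIST_HUBER,0,.01,.01).ravel();w=P.mean(0)
            print(t,ce[i].round(),st[i,4],w.round(1),np.degrees(np.arctan2(d[1],d[0])).round(1),P.min(0).round(),P.max(0).round())
plan(.5215,.240,.175,100,3)
E
```

```text
top tail [403.5 232.2] 59 [ 603.6 -190.8] [6.7, 64.4] 89.7
top tail [211.2 286.4] 206 [478.2 232.6] [18.4, 60.1] -170.1
top red [204.6 265.2] 117 [523.6 236.8] [22.2, 25.7] 66.6
scene tail [346.5 179. ] 276 [460.6 227.4] [26.8, 107.7] -170.3
scene tail [343.5 287. ] 221 [662.4 -55.3] [34.2, 45.1] 125.6
scene tail [321.3 364.9] 92 [ 740.2 -228.9] [25.2, 30.3] -147.1
scene red [370.2 176.5] 274 [539.3 212.8] [28.6, 102.4] 120.8
[0.4315 0.2246 0.1702] [ 0.41  0.22 -1.07  1.87  0.21  1.17  1.01]
tail [312. 260.] 2517 [451.3 226.9] 9.7 [402. 212.] [508. 243.]
tail [ 55. 373.] 385 [633.  -27.3] -32.9 [616. -44.] [650.  -8.]
tail [ 17. 438.] 292 [ 809.8 -152.9] -84.6 [ 796. -193.] [ 837. -111.]
red [312. 364.] 2094 [501.4 235.4] 9.7 [470. 223.] [533. 251.]
yawy now 99.7 pos [430.7 223.9 168.3] tot rotvec [-0.04  0.12 -0.29] dist 0.092
x=-30.8 y=0.2 z=-2.2 ay=0.0 az=-0.1
x=-30.8 y=0.1 z=-2.2 ay=0.0 az=-0.1
x=-30.8 y=0.1 z=-2.2 ay=0.0 az=-0.1
```

View pics/w2.png

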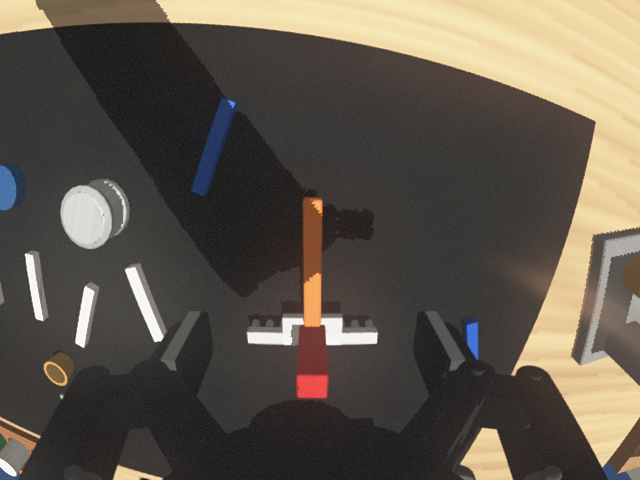

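The rake stands free and square to the tool, with its red handle top at (312,385). Now over the handle and down.

Emit:
apply_moves --rows '[{"x":-31,"y":0.2,"z":0,"ax":0,"ay":0,"az":0,"gripper":0},{"x":-31,"y":0,"z":0,"ax":0,"ay":0,"az":0,"gripper":0},{"x":-31,"y":0,"z":0,"ax":0,"ay":0,"az":0,"gripper":0},{"x":0,"y":0,"z":0,"ax":0,"ay":0,"az":0,"gripper":0},{"x":0,"y":0,"z":0,"ax":0,"ay":0,"az":0,"gripper":0}]'

```text
clock: 6.22
position: [0.5215, 0.24, 0.1651]
ee_rot: [-0.085, 0.996, 0.0, -0.002]
ft_force: [-0.7, 0.7, 0.4]
grip_width: 0.999
grasp_force: 0.0
```

```bash
python3 - <<'E'
from p import *
plan(.522,.240,.064,99.7,3)
E
```

```text
yawy now 99.7 pos [521.5 240.  165.1] tot rotvec [ 0.06 -0.24  0.04] dist 0.101
x=-0.3 y=-0.1 z=33.7 ay=-0.1
x=-0.3 y=-0.1 z=33.7 ay=-0.1
x=-0.2 y=-0.0 z=33.7 ay=-0.1
```

Emit:
apply_moves --rows '[{"x":0,"y":0,"z":33,"ax":0,"ay":0,"az":0,"gripper":0},{"x":0,"y":0,"z":33,"ax":0,"ay":0,"az":0,"gripper":0},{"x":0,"y":0,"z":33,"ax":0,"ay":0,"az":0,"gripper":0.4},{"x":0,"y":0,"z":2,"ax":0,"ay":0,"az":0,"gripper":0.6},{"x":0,"y":0,"z":0,"ax":0,"ay":0,"az":0,"gripper":1}]' --newtons 50

```text
clock: 6.63
position: [0.5195, 0.2396, 0.0653]
ee_rot: [-0.086, 0.996, -0.001, -0.002]
ft_force: [0.9, -0.5, 1.1]
grip_width: 0.604
grasp_force: 0.0
```

Emit:
apply_moves --rows '[{"x":0,"y":0,"z":0,"ax":0,"ay":0,"az":0,"gripper":1},{"x":0,"y":0,"z":0,"ax":0,"ay":0,"az":0,"gripper":1},{"x":0,"y":0,"z":0,"ax":0,"ay":0,"az":0,"gripper":1},{"x":0,"y":0,"z":0,"ax":0,"ay":0,"az":0,"gripper":1},{"x":0,"y":0,"z":0,"ax":0,"ay":0,"az":0,"gripper":1}]' --newtons 50

```text
clock: 7.05
position: [0.5226, 0.2408, 0.0689]
ee_rot: [-0.085, 0.996, 0.0, 0.002]
ft_force: [-0.3, -0.5, 8.4]
grip_width: 0.255
grasp_force: 50.3
```

```bash
python3 rk.py | egrep "tail \[2|red \[20|\[0|scene tail \[3[45]|scene red \[3[67]"; python3 -c "
from p import *
for i in range(2):
    o=get_obs();print(o['position'],o['grip_width'],o['grasp_force'],o['ft_force'].round(1));camera('wrist')
plan(.522,.240,.0622,99.7,1)"
```

```text
scene tail [345.8 178.5] 285 [458.2 227.5] [27.3, 110.4] -171.7
scene tail [343.5 286.9] 221 [662.3 -55.2] [34.2, 45.1] 125.1
scene tail [241.8 295.2] 44 [ 509.5 -204. ] [7.4, 48.6] 88.7
scene tail [284.  323.9] 42 [ 625.1 -203.1] [6.3, 47.7] 88.4
scene red [371.7 182. ] 95 [553.6 198.9] [22.2, 93.0] 110.9
[0.5226 0.2407 0.0689] [ 0.21  0.56 -0.91  1.74  0.49  1.08  0.88]
[0.52263972 0.24074872 0.06892914] 0.25392112598764494 50.293959975242615 [-1.1 -1.1  8. ]
[0.52260747 0.24073488 0.0689218 ] 0.25169001292025606 50.29348969459534 [-0.8 -0.5  7.9]
yawy now 99.8 pos [522.6 240.8  68.9] tot rotvec [0.02 0.18 0.06] dist 0.007
x=0.8 y=-0.6 z=6.7 ay=0.2 az=0.1
```

```bash
python3 -c "
from p import *
plan(.566,.045,.112,0,14)"
```

```text
yawy now 99.8 pos [522.6 240.8  68.9] tot rotvec [ 0.17  0.11 99.76] dist 0.205
x=-0.7 y=-14.3 z=-3.1 az=7.1
x=-2.5 y=-14.1 z=-3.1 az=7.1
x=-4.2 y=-13.7 z=-3.1 az=7.1
x=-5.9 y=-13.1 z=-3.1 az=7.1
x=-7.4 y=-12.2 z=-3.1 az=7.1
x=-8.9 y=-11.2 z=-3.1 az=7.1
x=-10.2 y=-10.0 z=-3.1 az=7.1
x=-11.4 y=-8.7 z=-3.1 az=7.1
x=-12.4 y=-7.2 z=-3.1 az=7.1
x=-13.2 y=-5.6 z=-3.1 az=7.1
x=-13.8 y=-3.9 z=-3.1 az=7.1
x=-14.2 y=-2.2 z=-3.1 az=7.1
x=-14.3 y=-0.4 z=-3.1 az=7.1
x=-14.3 y=1.3 z=-3.1 az=7.1
```

Emit:
apply_moves --rows '[{"x":0,"y":0,"z":-15,"ax":0,"ay":0,"az":0,"gripper":1},{"x":0,"y":0,"z":-20,"ax":0,"ay":0,"az":0,"gripper":1},{"x":0,"y":0,"z":-12,"ax":0,"ay":0,"az":0,"gripper":1},{"x":0,"y":0,"z":0,"ax":0,"ay":0,"az":0,"gripper":1}]' --newtons 70

```text
clock: 7.58
position: [0.5231, 0.241, 0.1174]
ee_rot: [-0.085, 0.996, 0.001, 0.002]
ft_force: [0.0, 0.9, -0.4]
grip_width: 0.252
grasp_force: 68.5
```

```bash
python3 -c "
from p import *
o=get_obs();print(o['ft_force'],o['torque'])
plan(.566,.045,.112,0,14)"
```

```text
[ 0.04710722  0.8789675  -0.37227681] [ 0.04794677 -0.06885477  0.01882969]
yawy now 99.8 pos [523.1 241.  117.4] tot rotvec [ 0.28  0.17 99.75] dist 0.201
x=-0.6 y=-14.3 z=0.4 az=7.1
x=-2.4 y=-14.1 z=0.4 az=7.1
x=-4.2 y=-13.7 z=0.4 az=7.1
x=-5.8 y=-13.1 z=0.4 az=7.1
x=-7.4 y=-12.3 z=0.4 az=7.1
x=-8.9 y=-11.3 z=0.4 az=7.1
x=-10.2 y=-10.1 z=0.4 az=7.1
x=-11.4 y=-8.7 z=0.4 az=7.1
x=-12.4 y=-7.3 z=0.4 az=7.1
x=-13.2 y=-5.7 z=0.4 az=7.1
x=-13.8 y=-4.0 z=0.4 az=7.1
x=-14.2 y=-2.2 z=0.4 az=7.1
x=-14.3 y=-0.5 z=0.4 az=7.1
x=-14.3 y=1.3 z=0.4 az=7.1
```

Emit:
apply_moves --rows '[{"x":-0.6,"y":-14.3,"z":0,"ax":0,"ay":0,"az":7.1,"gripper":1},{"x":-2.4,"y":-14,"z":0,"ax":0,"ay":0,"az":7.1,"gripper":1},{"x":-4,"y":-13.7,"z":0,"ax":0,"ay":0,"az":7.1,"gripper":1},{"x":-6,"y":-13,"z":0,"ax":0,"ay":0,"az":7.1,"gripper":1},{"x":-7.5,"y":-12.3,"z":0,"ax":0,"ay":0,"az":7.1,"gripper":1}]'

```text
clock: 8.0
position: [0.537, 0.1693, 0.1135]
ee_rot: [0.226, 0.974, -0.0, -0.0]
ft_force: [-0.7, 0.1, 0.2]
grip_width: 0.249
grasp_force: 68.6
```

Emit:
apply_moves --rows '[{"x":-9,"y":-11.3,"z":0,"ax":0,"ay":0,"az":7.1,"gripper":1},{"x":-10,"y":-10,"z":0,"ax":0,"ay":0,"az":7.1,"gripper":1},{"x":-11.5,"y":-8.7,"z":0,"ax":0,"ay":0,"az":7.1,"gripper":1},{"x":-12.5,"y":-7.3,"z":0,"ax":0,"ay":0,"az":7.1,"gripper":1},{"x":-13,"y":-5.7,"z":0,"ax":0,"ay":0,"az":7.1,"gripper":1}]'

```text
clock: 8.42
position: [0.5525, 0.0993, 0.1135]
ee_rot: [0.512, 0.859, -0.0, -0.0]
ft_force: [0.3, -0.2, -2.2]
grip_width: 0.251
grasp_force: 68.6
```

Emit:
apply_moves --rows '[{"x":-14,"y":-4,"z":0,"ax":0,"ay":0,"az":7.1,"gripper":1},{"x":-14,"y":-2.2,"z":0,"ax":0,"ay":0,"az":7.1,"gripper":1},{"x":-14,"y":-0.5,"z":0,"ax":0,"ay":0,"az":7.1,"gripper":1},{"x":-14,"y":1.3,"z":0,"ax":0,"ay":0,"az":7.1,"gripper":1},{"x":0,"y":0,"z":0,"ax":0,"ay":0,"az":0,"gripper":1}]'

```text
clock: 8.83
position: [0.5655, 0.0412, 0.1134]
ee_rot: [0.709, 0.706, -0.001, 0.001]
ft_force: [-0.3, -0.2, -1.9]
grip_width: 0.25
grasp_force: 68.6
```

```bash
python3 - <<'E'
from p import *
print(get_obs()["joint_pos"].round(2))
plan(.566,.045,.112,0,1)
c=camera("wrist");save(c,"w3.png")
from m import *
for n in("top","scene"):
    c=camera(n);h,s,v=hsv(c)
    for r in rects(c,(v>170)&(s<45),60,400,.012):
        if 450<r[2][0]<650 and -210<r[2][1]<150: print(n,*r)
E
```

```text
[ 0.33  0.37 -0.58  1.74  0.23  1.09 -0.33]
yawy now -0.2 pos [565.5  41.2 113.4] tot rotvec [-0.01  0.11 -0.24] dist 0.004
x=3.8 y=0.5 z=1.4 ay=0.1 az=-0.2
top [344.6 246.7] 110 [571.  -61.9] [13.6, 47.6] -171.3
top [377.9 256.5] 239 [ 549.9 -137.6] [13.6, 81.6] -178.3
scene [307.7 276.1] 90 [568.8 -61.2] [13.9, 51.3] -173.6
scene [278.8 293.5] 198 [ 550.3 -137. ] [14.1, 79.6] -178.4
```

View pics/w3.png

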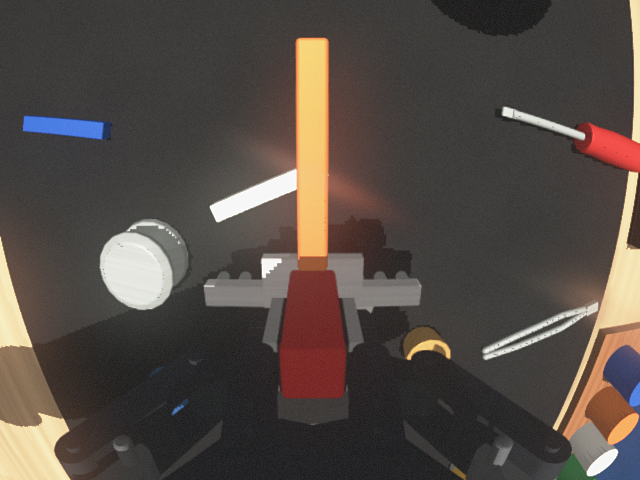

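The rake is held upright and square. Its tail points to +y and it faces -y. Lowering it behind stick 2.

Emit:
apply_moves --rows '[{"x":6,"y":0.5,"z":12,"ax":0,"ay":0,"az":-0.2,"gripper":1},{"x":0,"y":0,"z":15,"ax":0,"ay":0,"az":0,"gripper":1},{"x":0,"y":0,"z":11,"ax":0,"ay":0,"az":0,"gripper":1},{"x":0,"y":0,"z":5,"ax":0,"ay":0,"az":0,"gripper":1},{"x":0,"y":0,"z":0,"ax":0,"ay":0,"az":0,"gripper":1}]'

```text
clock: 9.4
position: [0.5648, 0.0519, 0.0698]
ee_rot: [0.703, 0.711, -0.001, -0.001]
ft_force: [-0.2, 0.4, -1.4]
grip_width: 0.248
grasp_force: 68.6
```

```bash
python3 - <<'E'
from p import *
print(get_obs()["ft_force"].round(1))
plan(.566,.0,.070,0,3)
c=camera("wrist");print(get_obs()["position"].round(4))
E
```

```text
[-0.2  0.4 -1.4]
yawy now 0.7 pos [564.8  51.9  69.8] tot rotvec [-0.11 -0.02  0.68] dist 0.052
x=-17.3 y=0.2 z=-0.1 az=0.2
x=-17.3 y=0.3 z=-0.1 az=0.2
x=-17.3 y=0.3 z=-0.1 az=0.2
[0.5652 0.0517 0.0702]
```

Emit:
apply_moves --rows '[{"x":-6,"y":0,"z":0,"ax":0,"ay":0,"az":0.6,"gripper":1},{"x":-9,"y":0,"z":0,"ax":0,"ay":0,"az":0,"gripper":1},{"x":-9,"y":0,"z":0,"ax":0,"ay":0,"az":0,"gripper":1},{"x":-9,"y":0,"z":0,"ax":0,"ay":0,"az":0,"gripper":1},{"x":-9,"y":0,"z":0,"ax":0,"ay":0,"az":0,"gripper":1}]'

```text
clock: 9.87
position: [0.5656, 0.0072, 0.0708]
ee_rot: [0.708, 0.707, -0.0, 0.0]
ft_force: [0.4, 0.5, -2.0]
grip_width: 0.25
grasp_force: 68.6
```

Emit:
apply_moves --rows '[{"x":-7,"y":-3,"z":0,"ax":0,"ay":0,"az":0,"gripper":1},{"x":-5,"y":-5,"z":0,"ax":0,"ay":0,"az":0,"gripper":1},{"x":-4,"y":-5,"z":0,"ax":0,"ay":0,"az":0,"gripper":1},{"x":-4,"y":-5,"z":0,"ax":0,"ay":0,"az":0,"gripper":1},{"x":-4,"y":-4,"z":0,"ax":0,"ay":0,"az":0,"gripper":1}]'

```text
clock: 10.28
position: [0.5428, -0.0153, 0.0708]
ee_rot: [0.707, 0.707, -0.0, -0.0]
ft_force: [-0.5, 0.6, -1.6]
grip_width: 0.249
grasp_force: 68.6
```

```bash
cat > st.py <<'E'
from m import *
from p import plan
import sys
for n in("top","scene"):
    c=camera(n);h,s,v=hsv(c)
    for r in rects(c,(v>float(sys.argv[1] if len(sys.argv)>1 else 150))&(s<50),30,900,.012):
        if 450<r[2][0]<650 and -215<r[2][1]<150: print(n,*r)
    if len(sys.argv)>2: save(c,sys.argv[2]+n+".png",(180,120,560,360),2)
o=get_obs();print(o["ft_force"].round(1),o["joint_pos"].round(2));plan(.5455,-.2,.07,0,1)
E
python3 st.py 150 a
```

```text
top [377.9 256. ] 270 [ 551.1 -137.7] [16.6, 81.8] -177.9
top [276.8 249.1] 84 [563.6  91.4] [16.2, 27.4] -152.7
top [284.4 269.3] 131 [518.2  73.6] [16.3, 41.6] -155.6
scene [346.  235.4] 61 [561.5  91.4] [15.6, 31.1] -155.6
scene [278.8 293.6] 213 [ 550.5 -137.3] [15.1, 81.2] -178.5
[-0.1  0.5 -1.8] [ 0.42  0.38 -0.56  1.84  0.23  0.99 -0.23]
yawy now -0.1 pos [542.8 -15.9  70.8] tot rotvec [-0.02  0.04 -0.08] dist 0.184
x=-184.1 y=2.9 z=0.9 az=-0.1
```

View pics/ascene.png

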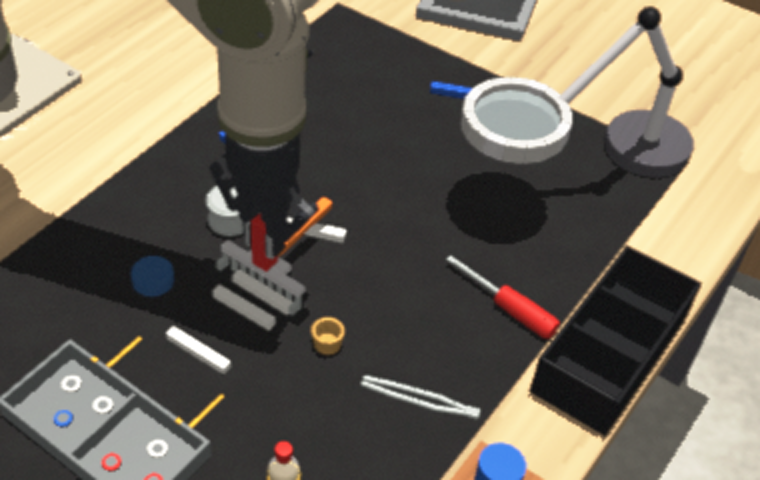

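The scene picture shows stick 2 squarely caught in the rake at crop (268,293), next to stick 3 (245,307), with stick 4 at (198,348). Pushing all three on to the wall.

Emit:
apply_moves --rows '[{"x":-10,"y":1,"z":0,"ax":0,"ay":0,"az":0,"gripper":1},{"x":-12,"y":0,"z":0,"ax":0,"ay":0,"az":0,"gripper":1},{"x":-12,"y":0,"z":0,"ax":0,"ay":0,"az":0,"gripper":1},{"x":-12,"y":0,"z":0,"ax":0,"ay":0,"az":0,"gripper":1},{"x":-12,"y":0,"z":0,"ax":0,"ay":0,"az":0,"gripper":1}]'

```text
clock: 10.8
position: [0.5446, -0.075, 0.0708]
ee_rot: [0.708, 0.707, -0.0, 0.0]
ft_force: [0.6, 1.4, -0.9]
grip_width: 0.252
grasp_force: 68.7
```

Emit:
apply_moves --rows '[{"x":-12,"y":0,"z":0,"ax":0,"ay":0,"az":0,"gripper":1},{"x":-12,"y":0,"z":0,"ax":0,"ay":0,"az":0,"gripper":1},{"x":-12,"y":0,"z":0,"ax":0,"ay":0,"az":0,"gripper":1},{"x":-12,"y":0,"z":0,"ax":0,"ay":0,"az":0,"gripper":1},{"x":-12,"y":0,"z":0,"ax":0,"ay":0,"az":0,"gripper":1}]'

```text
clock: 11.22
position: [0.5444, -0.1344, 0.0708]
ee_rot: [0.707, 0.707, -0.0, -0.0]
ft_force: [0.9, -0.5, -1.9]
grip_width: 0.248
grasp_force: 68.7
```

```bash
python3 st.py 110 b
```

```text
top [281.1 260.6] 302 [537.8  81.2] [18.3, 84.5] -158.1
scene [335.7 233.7] 244 [539.   80.4] [23.0, 83.3] -159.0
scene [277.4 288. ] 282 [ 538.1 -127.8] [30.0, 117.6] -178.9
scene [270.9 302.5] 598 [ 553.2 -165.4] [40.3, 86.8] -179.5
[-0.4 -0.8 -1.7] [ 0.58  0.4  -0.5   1.8   0.23  1.   -0.01]
yawy now -0.2 pos [ 544.2 -136.1   70.7] tot rotvec [-0.01  0.06 -0.23] dist 0.064
x=-63.9 y=1.5 z=0.7 ay=0.1 az=-0.2
```

View pics/bscene.png

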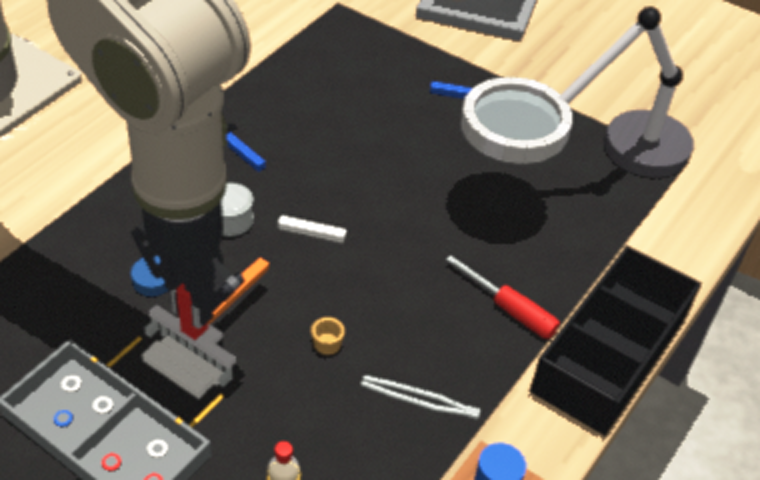

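All three sticks lie tight side by side in front of the tines at crop (187,362), centred on x≈553 and about 40 mm short of the wall.

Emit:
apply_moves --rows '[{"x":-10,"y":-1,"z":0,"ax":0,"ay":0,"az":0,"gripper":1},{"x":-10,"y":-1,"z":0,"ax":0,"ay":0,"az":0,"gripper":1},{"x":-8,"y":0,"z":0,"ax":0,"ay":0,"az":0,"gripper":1},{"x":-6,"y":0,"z":0,"ax":0,"ay":0,"az":0,"gripper":1},{"x":-3,"y":0,"z":0,"ax":0,"ay":0,"az":0,"gripper":1}]'

```text
clock: 11.73
position: [0.5424, -0.1714, 0.0708]
ee_rot: [0.708, 0.706, -0.0, 0.0]
ft_force: [0.6, 0.9, -0.4]
grip_width: 0.248
grasp_force: 68.7
```

Emit:
apply_moves --rows '[{"x":-1,"y":0,"z":0,"ax":0,"ay":0,"az":0,"gripper":1},{"x":0,"y":0,"z":0,"ax":0,"ay":0,"az":0,"gripper":1}]'

```text
clock: 11.9
position: [0.5425, -0.1713, 0.0708]
ee_rot: [0.707, 0.707, 0.0, 0.0]
ft_force: [-0.5, -0.1, -2.1]
grip_width: 0.249
grasp_force: 68.6
```

```bash
python3 st.py 110 | egrep -v "top"
```

```text
scene [335.7 233.7] 245 [539.   80.4] [23.1, 83.3] -159.0
scene [266.4 297.5] 285 [ 536.6 -161.6] [29.7, 117.9] -178.6
scene [259.8 312.1] 587 [ 551.6 -198.2] [38.3, 87.1] -179.7
[ 0.1 -0.4 -1.1] [ 0.63  0.41 -0.48  1.78  0.22  1.01  0.06]
yawy now -0.0 pos [ 542.6 -170.7   70.8] tot rotvec [ 0.01 -0.   -0.01] dist 0.029
x=-29.3 y=2.9 z=0.8
```

Emit:
apply_moves --rows '[{"x":10,"y":0,"z":0,"ax":0,"ay":0,"az":0,"gripper":1},{"x":12,"y":0,"z":-8,"ax":0,"ay":0,"az":0,"gripper":1},{"x":15,"y":0,"z":-18,"ax":0,"ay":0,"az":0,"gripper":1},{"x":36,"y":0,"z":-12,"ax":0,"ay":0,"az":0,"gripper":1},{"x":39,"y":0,"z":0,"ax":0,"ay":0,"az":0,"gripper":1}]'

```text
clock: 12.42
position: [0.5439, -0.058, 0.112]
ee_rot: [0.708, 0.706, 0.001, 0.002]
ft_force: [1.7, 1.4, -2.1]
grip_width: 0.248
grasp_force: 68.6
```

Emit:
apply_moves --rows '[{"x":39,"y":0,"z":0,"ax":0,"ay":0,"az":0,"gripper":1},{"x":39,"y":0,"z":0,"ax":0,"ay":0,"az":0,"gripper":1},{"x":39,"y":0,"z":0,"ax":0,"ay":0,"az":0,"gripper":1},{"x":39,"y":0,"z":0,"ax":0,"ay":0,"az":0,"gripper":1},{"x":30,"y":0,"z":0,"ax":0,"ay":0,"az":0,"gripper":1}]'

```text
clock: 12.83
position: [0.5415, 0.1323, 0.1099]
ee_rot: [0.706, 0.708, 0.001, -0.0]
ft_force: [1.0, 0.0, -1.3]
grip_width: 0.248
grasp_force: 68.6
```

```bash
python3 st.py 120 c;python3 -c "
from p import *
plan(.543,.128,.1085,0,1)"
```

```text
top [404.5 257.2] 672 [ 549.2 -198. ] [38.6, 86.1] -177.9
top [281.3 260.8] 177 [537.3  80.8] [11.5, 78.7] -158.1
scene [335.6 234.1] 193 [539.7  79.2] [19.1, 78.6] -159.1
scene [258.1 312. ] 712 [ 548.5 -200.2] [43.0, 113.9] -176.1
[-0.5 -0.6 -1.5] [ 0.21  0.37 -0.64  1.77  0.24  1.08 -0.5 ]
yawy now 0.5 pos [541.  135.5 110. ] tot rotvec [ 0.05 -0.2   0.54] dist 0.338
x=-335.6 y=1.3 z=38.8 ax=0.1 ay=-0.2 az=0.5
yawy now 0.5 pos [541.  135.5 110. ] tot rotvec [ 0.05 -0.2   0.54] dist 0.008
x=-7.5 y=1.9 z=1.5 ax=0.1 ay=-0.2 az=0.5
```

View pics/cscene.png

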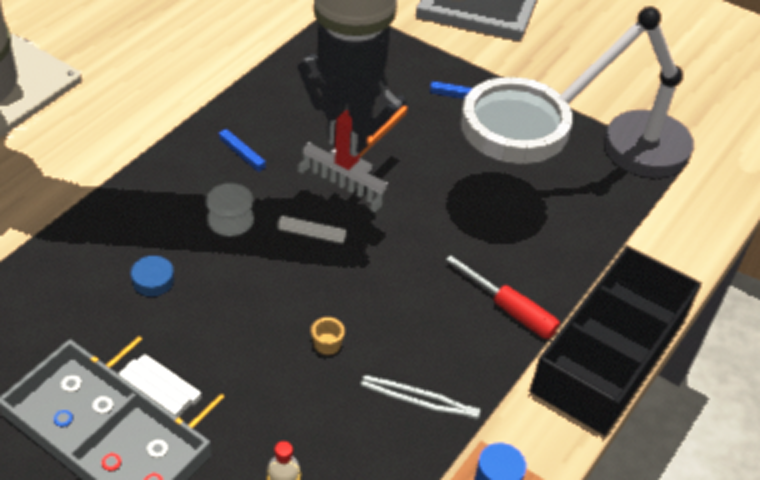

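Three sticks lie in a row by the wall, between the marks, at crop (160,383). The rake hovers behind stick 1. Lowering, then combing stick 1.

Emit:
apply_moves --rows '[{"x":0,"y":2,"z":12,"ax":0,"ay":0,"az":0.4,"gripper":1},{"x":0,"y":0,"z":14,"ax":0,"ay":0,"az":0,"gripper":1},{"x":0,"y":0,"z":9,"ax":0,"ay":0,"az":0,"gripper":1},{"x":0,"y":0,"z":3,"ax":0,"ay":0,"az":0,"gripper":1},{"x":0,"y":0,"z":0,"ax":0,"ay":0,"az":0,"gripper":1}]'

```text
clock: 13.35
position: [0.5441, 0.1262, 0.07]
ee_rot: [0.71, 0.704, -0.001, -0.0]
ft_force: [-0.1, 1.0, -0.3]
grip_width: 0.252
grasp_force: 68.6
```

Emit:
apply_moves --rows '[{"x":-8,"y":0,"z":0,"ax":0,"ay":0,"az":0,"gripper":1},{"x":-9,"y":0,"z":0,"ax":0,"ay":0,"az":0,"gripper":1},{"x":-9,"y":0,"z":0,"ax":0,"ay":0,"az":0,"gripper":1},{"x":-9,"y":0,"z":0,"ax":0,"ay":0,"az":0,"gripper":1},{"x":-9,"y":0,"z":0,"ax":0,"ay":0,"az":0,"gripper":1}]'

```text
clock: 13.77
position: [0.5445, 0.0812, 0.071]
ee_rot: [0.71, 0.704, 0.0, 0.0]
ft_force: [0.3, -0.1, -1.7]
grip_width: 0.248
grasp_force: 68.7
```

Emit:
apply_moves --rows '[{"x":-9,"y":0,"z":0,"ax":0,"ay":0,"az":0,"gripper":1},{"x":-10,"y":0,"z":0,"ax":0,"ay":0,"az":0,"gripper":1},{"x":-10,"y":0,"z":0,"ax":0,"ay":0,"az":0,"gripper":1},{"x":-10,"y":0,"z":0,"ax":0,"ay":0,"az":0,"gripper":1},{"x":-10,"y":0,"z":0,"ax":0,"ay":0,"az":0,"gripper":1}]'

```text
clock: 14.18
position: [0.544, 0.0328, 0.0708]
ee_rot: [0.71, 0.704, -0.0, 0.0]
ft_force: [-0.2, 0.3, -0.8]
grip_width: 0.25
grasp_force: 68.7
```

```bash
python3 st.py 110 d
```

```text
top [404.9 256.9] 710 [ 549.7 -198.9] [40.8, 86.1] -178.4
scene [325.6 242.3] 254 [536.9  43.5] [32.2, 124.0] -180.0
scene [317.9 249.7] 203 [537.4  14.2] [17.9, 84.1] 179.0
[ 0.7 -0.7 -1.7] [ 0.36  0.39 -0.59  1.83  0.25  1.   -0.34]
yawy now -0.6 pos [544.1  31.3  70.7] tot rotvec [-0.01  0.06 -0.6 ] dist 0.231
x=-231.3 y=3.9 z=0.9 ay=0.1 az=-0.6
```

Emit:
apply_moves --rows '[{"x":-10,"y":1,"z":0,"ax":0,"ay":0,"az":-0.5,"gripper":1},{"x":-13,"y":1,"z":0,"ax":0,"ay":0,"az":0,"gripper":1},{"x":-14,"y":1,"z":0,"ax":0,"ay":0,"az":0,"gripper":1},{"x":-14,"y":0,"z":0,"ax":0,"ay":0,"az":0,"gripper":1},{"x":-14,"y":0,"z":0,"ax":0,"ay":0,"az":0,"gripper":1}]'

```text
clock: 14.7
position: [0.547, -0.0312, 0.0708]
ee_rot: [0.706, 0.708, 0.0, -0.0]
ft_force: [-1.3, 0.6, -1.2]
grip_width: 0.251
grasp_force: 68.7
```

Emit:
apply_moves --rows '[{"x":-14,"y":0,"z":0,"ax":0,"ay":0,"az":0,"gripper":1},{"x":-14,"y":0,"z":0,"ax":0,"ay":0,"az":0,"gripper":1},{"x":-14,"y":0,"z":0,"ax":0,"ay":0,"az":0,"gripper":1},{"x":-14,"y":0,"z":0,"ax":0,"ay":0,"az":0,"gripper":1},{"x":-14,"y":0,"z":0,"ax":0,"ay":0,"az":0,"gripper":1}]'

```text
clock: 15.12
position: [0.5471, -0.1012, 0.0708]
ee_rot: [0.707, 0.708, 0.0, -0.0]
ft_force: [-0.3, 0.4, -1.1]
grip_width: 0.245
grasp_force: 68.7
```

Emit:
apply_moves --rows '[{"x":-14,"y":0,"z":0,"ax":0,"ay":0,"az":0,"gripper":1},{"x":-13,"y":0,"z":0,"ax":0,"ay":0,"az":0,"gripper":1},{"x":-11,"y":0,"z":0,"ax":0,"ay":0,"az":0,"gripper":1},{"x":-8,"y":0,"z":0,"ax":0,"ay":0,"az":0,"gripper":1},{"x":-6,"y":0,"z":0,"ax":0,"ay":0,"az":0,"gripper":1}]'

```text
clock: 15.53
position: [0.5471, -0.154, 0.0708]
ee_rot: [0.707, 0.707, -0.0, 0.0]
ft_force: [-0.2, 0.1, -1.2]
grip_width: 0.252
grasp_force: 68.7
```

```bash
python3 st.py 110
```

```text
scene [273.2 293.9] 285 [ 541.5 -145.4] [30.6, 116.6] -178.6
scene [261.3 308.9] 836 [ 548.3 -190. ] [54.1, 98.1] 170.4
[-0.  -0.3 -1.6] [ 0.62  0.42 -0.51  1.78  0.24  1.01  0.02]
yawy now -0.0 pos [ 547.  -154.1   70.7] tot rotvec [-0.    0.02 -0.01] dist 0.046
x=-45.9 y=-1.5 z=0.7
```

Emit:
apply_moves --rows '[{"x":-3,"y":0,"z":0,"ax":0,"ay":0,"az":0,"gripper":1},{"x":-3,"y":0,"z":0,"ax":0,"ay":0,"az":0,"gripper":1},{"x":-2,"y":0,"z":0,"ax":0,"ay":0,"az":0,"gripper":1},{"x":0,"y":0,"z":0,"ax":0,"ay":0,"az":0,"gripper":1}]'

```text
clock: 15.97
position: [0.5472, -0.1613, 0.0708]
ee_rot: [0.707, 0.707, -0.0, 0.0]
ft_force: [-0.1, -0.5, -2.4]
grip_width: 0.25
grasp_force: 68.7
```

Emit:
apply_moves --rows '[{"x":-2,"y":0,"z":0,"ax":0,"ay":0,"az":0,"gripper":1},{"x":-2,"y":0,"z":0,"ax":0,"ay":0,"az":0,"gripper":1},{"x":0,"y":0,"z":0,"ax":0,"ay":0,"az":0,"gripper":1}]'

```text
clock: 16.22
position: [0.5471, -0.1655, 0.0708]
ee_rot: [0.707, 0.707, -0.0, 0.0]
ft_force: [0.8, 0.1, -1.5]
grip_width: 0.247
grasp_force: 68.7
```

```bash
python3 st.py 110
```

```text
scene [269.9 296.9] 295 [ 541.4 -155.8] [30.7, 116.1] -178.5
scene [259.6 310.3] 686 [ 548.  -194.9] [43.9, 98.8] 173.4
[ 0.1 -0.4 -1.4] [ 0.63  0.42 -0.5   1.77  0.24  1.01  0.04]
yawy now 0.0 pos [ 547.1 -165.3   70.8] tot rotvec [0.   0.01 0.05] dist 0.035
x=-34.7 y=-1.6 z=0.8 az=0.0
```

Emit:
apply_moves --rows '[{"x":-1.5,"y":0,"z":0,"ax":0,"ay":0,"az":0,"gripper":1},{"x":0,"y":0,"z":0,"ax":0,"ay":0,"az":0,"gripper":1},{"x":8,"y":0,"z":0,"ax":0,"ay":0,"az":0,"gripper":1},{"x":25,"y":0,"z":0,"ax":0,"ay":0,"az":0,"gripper":1},{"x":35,"y":0,"z":0,"ax":0,"ay":0,"az":0,"gripper":1}]'

```text
clock: 16.73
position: [0.5468, -0.1006, 0.0707]
ee_rot: [0.709, 0.706, -0.0, 0.001]
ft_force: [1.4, 1.5, -1.6]
grip_width: 0.245
grasp_force: 68.7
```

Emit:
apply_moves --rows '[{"x":35,"y":0,"z":0,"ax":0,"ay":0,"az":0,"gripper":1},{"x":35,"y":0,"z":0,"ax":0,"ay":0,"az":0,"gripper":1},{"x":25,"y":0,"z":0,"ax":0,"ay":0,"az":0,"gripper":1},{"x":10,"y":0,"z":0,"ax":0,"ay":0,"az":0,"gripper":1},{"x":0,"y":0,"z":0,"ax":0,"ay":0,"az":0,"gripper":1}]'

```text
clock: 17.15
position: [0.5467, 0.0102, 0.0711]
ee_rot: [0.705, 0.709, 0.001, -0.0]
ft_force: [0.6, 0.8, -1.3]
grip_width: 0.25
grasp_force: 68.6
```

```bash
python3 st.py 150 e; python3 - <<'E'
from m import *
c=camera("scene");save(c,"escene2.png",(140,220,380,380),3)
E
```

```text
scene [258.1 310.5] 743 [ 545.9 -197.4] [46.6, 110.9] 175.5
[ 0.1 -1.6 -1.4] [ 0.4   0.39 -0.58  1.83  0.25  1.   -0.28]
yawy now 0.1 pos [546.9   5.7  70.8] tot rotvec [-0.    0.04  0.06] dist 0.206
x=-205.7 y=-1.6 z=0.9 ay=0.0 az=0.1
```

View pics/escene2.png

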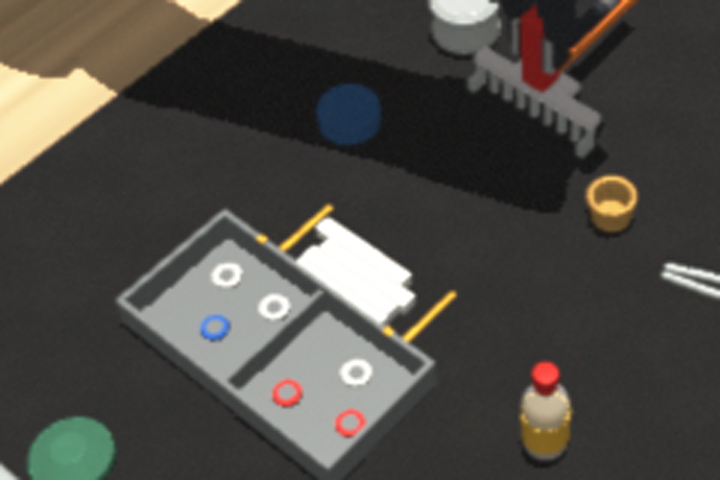

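All four sticks lie flat side by side against the marked wall, between the yellow marks, at crop (360,270). Now set the rake down and let go.

Emit:
apply_moves --rows '[{"x":0,"y":0,"z":1,"ax":0,"ay":0,"az":0,"gripper":1},{"x":0,"y":0,"z":0.7,"ax":0,"ay":0,"az":0,"gripper":1},{"x":0,"y":0,"z":0,"ax":0,"ay":0,"az":0,"gripper":1}]'

```text
clock: 17.55
position: [0.547, 0.0051, 0.069]
ee_rot: [0.707, 0.707, -0.0, 0.0]
ft_force: [-0.2, -0.4, -1.5]
grip_width: 0.247
grasp_force: 68.8
```

Emit:
apply_moves --rows '[{"x":0,"y":0,"z":0,"ax":0,"ay":0,"az":0,"gripper":0.6},{"x":0,"y":0,"z":0,"ax":0,"ay":0,"az":0,"gripper":0.3},{"x":0,"y":0,"z":0,"ax":0,"ay":0,"az":0,"gripper":0},{"x":0,"y":0,"z":0,"ax":0,"ay":0,"az":0,"gripper":0},{"x":0,"y":0,"z":0,"ax":0,"ay":0,"az":0,"gripper":0}]'

```text
clock: 17.97
position: [0.547, 0.0064, 0.0691]
ee_rot: [0.707, 0.707, 0.0, 0.0]
ft_force: [-0.3, -0.7, -0.1]
grip_width: 0.941
grasp_force: 0.0
```

Emit:
apply_moves --rows '[{"x":0,"y":0,"z":-15,"ax":0,"ay":0,"az":0,"gripper":0},{"x":0,"y":0,"z":-30,"ax":0,"ay":0,"az":0,"gripper":0},{"x":0,"y":0,"z":-35,"ax":0,"ay":0,"az":0,"gripper":0},{"x":0,"y":0,"z":-30,"ax":0,"ay":0,"az":0,"gripper":0},{"x":0,"y":0,"z":0,"ax":0,"ay":0,"az":0,"gripper":0}]'

```text
clock: 18.38
position: [0.5498, 0.0069, 0.1853]
ee_rot: [0.707, 0.708, 0.003, 0.003]
ft_force: [1.0, 0.1, -0.1]
grip_width: 1.001
grasp_force: 0.0
```

```bash
python3 st.py 165; python3 - <<'E'
from m import *
c=camera("scene");t=camera("top")
cv2.imwrite("pics/f.png",cv2.cvtColor(np.hstack([c["color"][150:390,150:400],t["color"][150:390,260:510]]),cv2.COLOR_RGB2BGR).repeat(1.5 and 1,0))
im=cv2.imread("pics/f.png");cv2.imwrite("pics/f.png",cv2.resize(im,None,fx=1.6,fy=1.6,interpolation=cv2.INTER_CUBIC))
E
```

```text
top [404.9 258.5] 850 [ 546.2 -198.9] [49.9, 95.2] 173.7
scene [305.4 239.7] 47 [494.7  20.6] [11.1, 38.5] -170.6
scene [258.5 310.4] 718 [ 546.4 -196.8] [46.0, 96.3] 173.9
[-0.  -0.2 -0.5] [ 0.43  0.26 -0.61  1.73  0.16  1.2  -0.22]
yawy now 0.1 pos [547.6   6.4 180.2] tot rotvec [0.15 0.03 0.06] dist 0.234
x=-206.3 y=-2.6 z=110.3 ax=0.1 az=0.1
```

View pics/f.png

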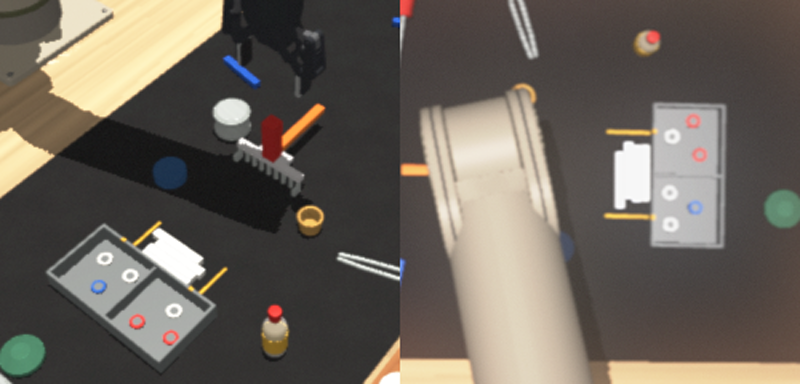

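The four sticks form a block with a mean of (546,-199) mm and a depth of 50 mm. Their centres are within about 8 mm of the wall's middle and at most about 44 mm out. The rake stands free, about 219 mm from the wall.

```bash
python3 -c "
from workcell import *
print(hand_in())"
```

```text
the job is handed in; nothing more can be done
None
```

I handed the job in with all four sticks in a tight row against the marked wall, between the marks, and the rake standing free about 219 mm from the wall; the judge's result was not shown.

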